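Close the round plaster mould on its dowel

ROBOT

A 6-joint arm with a two-finger parallel gripper is mounted at the origin on the work surface. World frame = base frame: x ahead of the robot, y to its left, z up, the work surface at z = 0. Lengths are in m, angles in rad, forces in N, time in s.
With the tool pointing down it reaches from about 0.35 to 0.875 m from the base axis. Payload 4.2 kg.
Tool frame: the origin (TCP) lies midway between the tips of the shut fingers; the grasp point (between the pads) lies 19 mm behind it; z points along the fingers, y is the line along which they close (so a half turn about z gives the same grasp; the last joint's range is limited). The gripper opens to 85 mm and grips with 20 to 120 N. Pads are 22 mm wide; open, the fingers measure 114 mm over their backs; the gripper's body (76 mm by 85 mm) begins 54 mm behind the grasp point. The pads swing forward as they close: fully open they stand 13 mm farther back than shut.
Start: joints at [-0.954, 0.385, 0.008, 0, -1.194, -0.259], TCP at [0.219, -0.585, 0.231] pointing down, gripper open.
Joint ranges: [-3.14, 3.14], [-1.21, 2.06], [-1.07, 1.41], [-3.16, 2.05], [-2.99, -0.16], [-3.1, 3.1]. Speed limits (rad/s): [2.79, 2.79, 3.14, 3.14, 3.14, 3.14].

INTERFACE

Orientations are given as a unit quaternion [x, y, z, w].
In Python, from workcell import ctrl gives the robot as it stands.
- The arm moves only by the shell command python3 -m pendant 'ROWS' [OPENING] [FORCE]. ROWS is JSON, a list that holds one entry, the list of rows, each a list of 4 numbers: the shift along the tool's x, y, z in mm, then the turn about the tool's z in rad. A call has 1 to 5 rows; each row is the pose to reach, as a shift and turn from the pose commanded when the call began, along the tool's axes at that moment; what a row does not reach only later rows make up. A row lasts 1/10 s, in which the tool goes at most 50 mm and 8.59 degrees, less where a joint would pass 70% of its speed; a pose out of reach is approached as far as the arm can. A call with a gripper value outside its range is refused whole. OPENING is the opening, from 0 (shut) to 1 (fully open), set as the call begins (- or left out, the last holds). The fingers move at their own pace and stop on an object; FORCE is the grip in N (left out, the last holds). Time passes only in rows, so rows that repeat a pose let the fingers close. It gives the time, the measured TCP pose, the force, the opening and the grip force at its end, in the units of the state.
- ctrl.get_obs(): the state, without advancing time (a new reading comes with each control period).
- ctrl.camera(name): name is "side" or "top" or "wrist"; returns (picture, depth): 400x640x3 uint8, red, green, blue; 400x640 float32, m along the optical axis (not along the pixel's ray), 0 where there is no reading.
- ctrl.camera_info(name): a dict with "K" (3x3 intrinsics, pixels), "distortion" ([k1, k2, p1, p2, k3] as OpenCV has them; the pictures are not rectified), "R" (3x3) and "t" (3): a world point X has camera coordinates R X + t. Camera axes: x right, y down, z forward; pixel columns grow to the right and rows downward; lengths in m; the calibration is good to about 2 mm. A picture is of the moment at which its call begins: read the wrist's pose just before it. camera_info takes no time and is no camera call; for the wrist camera it gives the pose at the moment of the call.
- ctrl.finish_job(): hands the job in; it is judged then, once.
The state is a dict: "time": time; "qpos": joint angles; "qvel": joint speeds; "effort": joint torques, N m; "tcp_pos": TCP position; "tool_rot": TCP orientation; "contact_force": force on the tool from outside, world axes, zero at the start; "ft_torque": the same for the moment, N m; "finger_gap": finger opening in m; "gripper_force": force on a finger pad.
Only numpy, scipy, OpenCV 4.12 (cv2) and the standard library are available. Lean on these libraries where they do the work, as an engineer would, in place of code of your own. Each camera call takes 0.05 s, during which the arm holds its last target. There are 200 camera calls.

TASK

The cover of the round plaster mould is sitting up on the brass dowel. Push it round with a fingertip, against a wooden knob, say, until the notch in its edge stands over the dowel, then press the cover down until it is fully home on the lower half. Do not lift the cover, and leave the other things on the board where they are.

Things in the scene. Friction and masses are not known exactly. Their poses are not given: they have to be found in the camera images.
- mould: Lower half of a round two-part plaster mould, fixed on a ware board (plywood, 12 mm thick, lying on the bench): a plaster drum 224 mm across; its flat top, the cover's seat, is 60 mm above the board. In its middle is a plaster core 46 mm across, to 102 mm above the board, through the hole in the cover; the cover turns and slides on it. Origin: centre of the underside, on the board; z up; x points from the axis to the dowel.
- dowel (a point): Top of the upright dome-headed brass dowel on the lower half: 20 mm across, 12 mm high above the drum's top, hemispherical head; its axis is 95 mm from the mould's axis, so that half of it shows beyond the cover's edge. The point is the dome's highest point, 72 mm above the board.
- cover_top (a point): Centre of the upper face of the cover, on the mould's axis (the core's end stands here). The cover is a plaster disc 190 mm across, 24 mm thick, about 0.75 kg, with one notch in its edge. It starts with its underside on the dowel's top, upper face 96 mm above the board; home, the face is at 84 mm. x points from the axis to the notch, z up.
- notch (a point): Middle of the notch's mouth at the cover's rim, on the underside, 95 mm from the axis. The notch is a U-shaped slot through the full thickness, 26 mm wide and 13 mm deep (radially). The domed dowel leads it in when it is up to about 5 mm to one side; home, the play is 3 mm either way.
- knob_a (a point): Turned wooden knob on the cover, round, 30 mm across, 32 mm high above the cover's face, 58 mm from the axis, a quarter turn anticlockwise (seen from above) from the notch. The point is on the knob's axis, 15 mm above the cover's face.
- knob_b (a point): The second wooden knob, the same, across the axis from the first: a quarter turn clockwise from the notch. The point is on its axis, 15 mm above the cover's face.
- cover (a joint): Height in m of the cover above its seat: 0 is fully home, 0.012 is sitting on the dowel. It fits the core snugly and does not drop by itself: with the notch over the dowel it takes 5 to 10 N downward, anywhere on its face, to slide it home, and it stays there; away from the notch the dowel blocks it.
- cover_turn (a joint): Angle in rad, anticlockwise seen from above, from the dowel to the notch about the mould's axis; 0 (or a full turn, 6.28) is the notch exactly over the dowel. The cover turns by hand either way without stops (about 0.12 N m, plus light rubbing on the dowel) and stays where it is left.
- bowl_mid (a point): Grey plastic mixing bowl, 110 mm across, 55 mm high, loose, to be left alone. The point is on its axis, half-way up.
- jar_mid (a point): Amber jar with a white lid, 56 mm across, 75 mm high, loose, to be left alone. The point is its middle.
- brush_mid (a point): Brush lying on the board, 190 mm long, loose, to be left alone. The point is near its middle; it lies along the point's x.

How it is judged:
At the end, for the whole second after the job is handed in: The cover is down within 2 mm of its seat, its notch within 4.5 mm of the dowel (seen from above), and still (value of joint cover below 0.002 m and horizontal distance between notch and dowel below 0.0045 m and velocity of joint cover_turn between -0.05 and 0.05 rad/s); the robot touches nothing.
It fails at once if the cover was lifted (more than 18 mm above its seat, about 6 mm above where it started) (value of joint cover above 0.018 m).
It fails at once if the bowl, jar or brush was moved more than 20 mm (distance of any of bowl_mid, jar_mid, brush_mid from where it was at the start of the episode above 0.02 m).
It also fails if it takes over 48 s, if anything falls off the work surface, if the arm or the gripper's body presses on something with over 40 N, if the wrist force passes 120 N, or if a joint passes its speed limit or range.

## Working session

There is one attempt and no reset: what is moved stays moved. The work goes in short steps, Python scripts to look and compute and a shell command to move; the robot and the scene stay as the last step left them, time stands still between calls to the robot, and variables do not carry over. Pictures are saved under pics/ and viewed, at most 10 in all, crops included, and the job is handed in when it is done.

```bash
mkdir -p pics; ls; python3 - <<'E'
from workcell import ctrl
import cv2,numpy as np
o=ctrl.get_obs();print(o['time'],o['tcp_pos'],o['tool_rot'],o['finger_gap'])
for n in('top','side'):
    p,d=ctrl.camera(n);cv2.imwrite(f'pics/{n}0.png',p[:,:,::-1]);np.savez(f'{n}0.npz',p=p,d=d,**{k:np.array(v) for k,v in ctrl.camera_info(n).items()})
    print(ctrl.camera_info(n))
E
```

```text
pics
0.0 [ 0.2186843  -0.58485736  0.23021616] [-1.77856527e-01  9.84055808e-01  1.07685246e-03 -2.51270833e-04] 0.08540667928074797
{'K': array([[511.94212577,   0.        , 316.64612088],
       [  0.        , 511.94212577, 198.69587635],
       [  0.        ,   0.        ,   1.        ]]), 'distortion': array([-0.08619546,  0.        ,  0.        ,  0.        ,  0.        ]), 'R': array([[ 0.00643199, -0.9999425 ,  0.00858073],
       [-0.98076499, -0.00798223, -0.19502901],
       [ 0.19508629, -0.00716125, -0.98075994]]), 't': array([0.02624675, 0.56473099, 1.02806981])}
{'K': array([[380.06838045,   0.        , 318.93353003],
       [  0.        , 380.06838045, 197.00378074],
       [  0.        ,   0.        ,   1.        ]]), 'distortion': array([-0.02149398,  0.        ,  0.        ,  0.        ,  0.        ]), 'R': array([[ 0.80988684, -0.58657174,  0.00411195],
       [-0.44106022, -0.6135688 , -0.65498032],
       [ 0.38671591,  0.52864632, -0.75563475]]), 't': array([-0.43773875,  0.34460196,  0.54009877])}
```

View pics/top0.png

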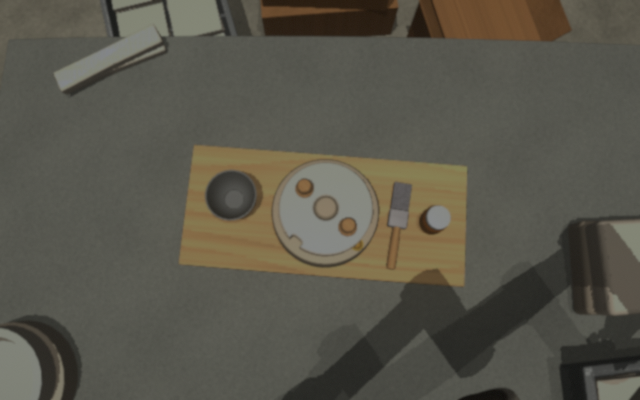

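View pics/side0.png

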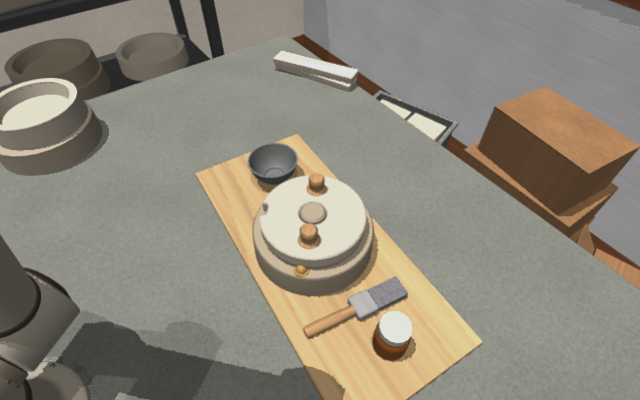

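The top view shows the notch at (295,241), the dowel at (358,245), the knobs at (304,187) and (348,226), and the core at (325,208). The cover therefore needs about a quarter turn anticlockwise. In the side view the dowel is at (301,269) and the notch is near (265,209). The bowl, brush and jar are clear of the drum.

```bash
cat > h.py <<'E'
import cv2,numpy as np
from scipy.spatial.transform import Rotation as Ro
def ray(c,uv,z):
    n=cv2.undistortPoints(np.array([[uv]],float),c['K'],c['distortion'])[0,0]
    d=c['R'].T@np.r_[n,1]; o=-c['R'].T@c['t']
    return (o+d*(z-o[2])/d[2])
def blobs(p,lo,hi,box,amin=15):
    x0,y0,x1,y1=box
    m=cv2.inRange(cv2.cvtColor(p,cv2.COLOR_RGB2HSV),lo,hi)[y0:y1,x0:x1]
    n,l,s,c=cv2.connectedComponentsWithStats(m)
    return [(c[i]+[x0,y0],s[i]) for i in range(1,n) if s[i,4]>=amin]
E
python3 - <<'E'
from h import *
from workcell import ctrl
c=dict(np.load('top0.npz'));p=c['p']
hsv=cv2.cvtColor(p,cv2.COLOR_RGB2HSV)
for n,q in dict(core=(325,208),ka=(348,226),kb=(304,187),dow=(358,245),face=(325,235),notch=(294,241),seat=(276,215)).items(): print(n,hsv[q[1],q[0]])
for b in blobs(p,(5,90,60),(25,255,255),(285,170,372,255)): print(b)
for n,q,z in (('core',(325,208),.114),('ka',(347.5,225),.14),('kb',(304,185.5),.14),('dow',(358,245),.084),('notch',(294,241),.108)):
    X=ray(c,q,z); print(n,X.round(4))
R=Ro.from_quat(ctrl.get_obs()['tool_rot']).as_matrix();print(R.round(3))
im=cv2.resize(p[150:275,262:390,::-1],None,fx=5,fy=4.8,interpolation=cv2.INTER_CUBIC);cv2.imwrite('pics/crop.png',np.clip(im*1.4,0,255).astype('uint8')[:600])
E
```

```text
core [ 19  64 135]
ka [ 16 128 135]
kb [ 16 128 134]
dow [ 19 160 124]
face [ 50   6 136]
notch [ 20  59 135]
seat [ 19  63 134]
(array([287.17241379, 171.93103448]), array([ 0,  0,  8,  7, 29], dtype=int32))
(array([367.36956522, 174.75      ]), array([74,  0, 13, 16, 92], dtype=int32))
(array([304.07860262, 187.82532751]), array([ 11,   9,  17,  18, 229], dtype=int32))
(array([347.1938326 , 226.43612335]), array([ 54,  48,  17,  18, 227], dtype=int32))
(array([363.37837838, 247.83243243]), array([ 67,  69,  20,  16, 185], dtype=int32))
(array([286.59090909, 252.13636364]), array([ 0, 78,  6,  7, 22], dtype=int32))
core [0.5341 0.014  0.114 ]
ka [ 0.4964 -0.0289  0.14  ]
kb [0.5739 0.0559 0.14  ]
dow [ 0.4638 -0.0539  0.084 ]
notch [0.4683 0.075  0.108 ]
[[-0.937 -0.35  -0.001]
 [-0.35   0.937  0.002]
 [ 0.     0.002 -1.   ]]
```

View pics/crop.png

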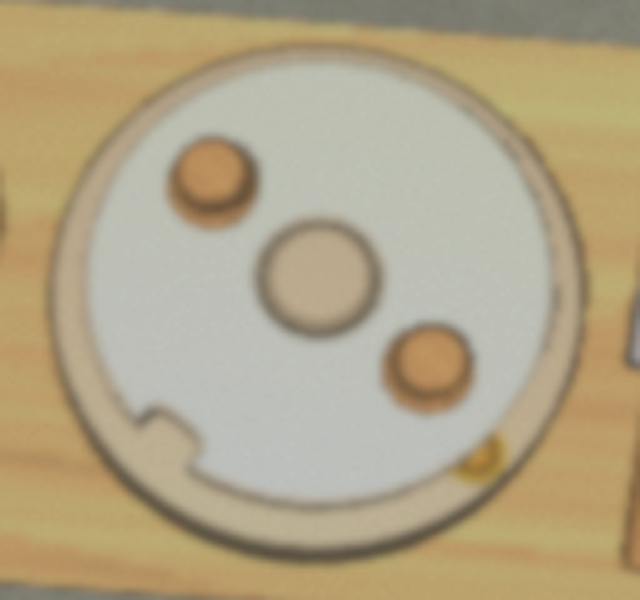

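```bash
python3 -m pendant '[[[-29,31,0,0],[-58,61,0,0],[-87,92,0,0],[-116,123,0,0],[-145,153,0,0]]]' 0 20; python3 -m pendant '[[[-29,31,0,0],[-58,61,0,0],[-87,92,0,0],[-116,123,0,0],[-145,153,0,0]]]'; python3 -m pendant '[[[-29,31,0,0],[-58,61,0,0],[-87,92,0,0],[-116,123,0,0],[-145,153,0,0]]]'; python3 -m pendant '[[[0,0,0,0.14],[0,0,0,0.28],[0,0,0,0.42],[0,0,0,0.56],[0,0,0,0.7]]]';python3 -m pendant '[[[0,0,0,0.14],[0,0,0,0.28],[0,0,0,0.4],[0,0,0,0.4],[0,0,0,0.4]]]'
cat > st.py <<'E'
from h import *
from workcell import ctrl
import sys
o=ctrl.get_obs();R=Ro.from_quat(o['tool_rot']).as_matrix()
print('t',o['time'],'tcp',o['tcp_pos'].round(4),'F',np.round(o['contact_force'],2),'yaw',np.degrees(np.arctan2(R[1,0],R[0,0])).round(2),'q',np.round(o['qpos'],2))
if len(sys.argv)>3: print('shift mm',(1000*R.T@(np.array(sys.argv[1:4],float)-o['tcp_pos'])).round(1))
E
python3 st.py .4662 -.0021 .13
```

```text
time: 0.6
tcp_pos: [0.3012, -0.3895, 0.2309]
tool_rot: [-0.178, 0.984, 0.0, -0.0]
contact_force: [0.3, 0.7, 0.7]
finger_gap: 0.0124
gripper_force: 0.0
time: 1.1
tcp_pos: [0.3834, -0.1955, 0.2312]
tool_rot: [-0.178, 0.984, 0.0, -0.0]
contact_force: [1.6, -0.2, -0.4]
finger_gap: -0.0005
gripper_force: 0.0
time: 1.6
tcp_pos: [0.4656, -0.0013, 0.2312]
tool_rot: [-0.178, 0.984, 0.0, -0.0]
contact_force: [1.4, 0.3, 0.0]
finger_gap: -0.0002
gripper_force: 0.0
time: 2.1
tcp_pos: [0.4652, -0.0031, 0.2309]
tool_rot: [0.173, 0.985, -0.0, -0.0]
contact_force: [0.2, 0.3, 0.6]
finger_gap: 0.0001
gripper_force: 0.0
time: 2.6
tcp_pos: [0.4654, -0.0031, 0.2311]
tool_rot: [0.361, 0.932, -0.0, -0.0]
contact_force: [0.3, -0.2, -0.3]
finger_gap: 0.0003
gripper_force: 0.0
t 2.6 tcp [ 0.4654 -0.0031  0.2311] F [ 0.32 -0.2  -0.34] yaw 137.62 q [ 0.34  0.11 -0.37 -0.   -1.1  -2.65]
shift mm [1.000e-01 1.400e+00 1.011e+02]
```

```bash
python3 -m pendant '[[[0,1,25,0],[0,1,50,0],[0,1,75,0],[0,1,90,0],[0,1,100,0]]]'; python3 -m pendant '[[[0,0,4,0],[0,0,8,0],[0,0,12,0],[0,0,12,0],[0,0,12,0]]]'; python3 -m pendant '[[[-3,0,0,0],[-6,0,0,0],[-9,0,0,0],[-11,0,0,0],[-11,0,0,0]]]'; python3 st.py
```

```text
time: 3.1
tcp_pos: [0.4656, -0.0026, 0.13]
tool_rot: [0.362, 0.932, -0.001, -0.001]
contact_force: [0.1, 0.0, 0.2]
finger_gap: -0.0001
gripper_force: 0.0
time: 3.6
tcp_pos: [0.4666, -0.0023, 0.1197]
tool_rot: [0.363, 0.932, 0.0, 0.0]
contact_force: [-0.2, 0.4, -0.3]
finger_gap: 0.0003
gripper_force: 0.0
time: 4.1
tcp_pos: [0.4746, -0.01, 0.1193]
tool_rot: [0.363, 0.932, -0.0, -0.0]
contact_force: [0.1, -1.3, 0.4]
finger_gap: 0.0003
gripper_force: 0.0
t 4.1 tcp [ 0.4746 -0.01    0.1193] F [ 0.15 -1.31  0.43] yaw 137.45 q [ 0.32  0.25 -0.51  0.   -0.81 -2.64]
```

```bash
python3 -m pendant '[[[-3.5,-1.6,0,-0.06],[-7.2,-3,0,-0.12],[-10.9,-4.1,0,-0.18],[-14.6,-5.1,0,-0.24],[-18.5,-5.8,0,-0.3]]]'; python3 -m pendant '[[[-3.5,-1.6,0,-0.06],[-7.2,-3,0,-0.12],[-10.9,-4.1,0,-0.18],[-14.6,-5.1,0,-0.24],[-18.5,-5.8,0,-0.3]]]'; python3 st.py .5348 .0137 .119
```

```text
time: 4.6
tcp_pos: [0.4836, -0.0265, 0.1192]
tool_rot: [0.218, 0.976, 0.0, -0.001]
contact_force: [-1.3, 2.3, 1.1]
finger_gap: 0.0001
gripper_force: 1.0
time: 5.1
tcp_pos: [0.4975, -0.0398, 0.1192]
tool_rot: [0.07, 0.998, -0.0, -0.001]
contact_force: [-2.1, 1.0, 2.4]
finger_gap: 0.0001
gripper_force: 1.1
t 5.1 tcp [ 0.4975 -0.0398  0.1192] F [-2.12  1.04  2.42] yaw 171.99 q [ 0.25  0.29 -0.45 -0.   -0.83 -1.96]
shift mm [-29.4  58.2   0.1]
```

```bash
python3 -m pendant '[[[-3.5,-1.6,0,-0.06],[-7.2,-3,0,-0.12],[-10.9,-4.1,0,-0.18],[-14.6,-5.1,0,-0.24],[-18.5,-5.8,0,-0.3]]]'; python3 -m pendant '[[[-3.5,-1.6,0,-0.06],[-7.2,-3,0,-0.12],[-10.9,-4.1,0,-0.18],[-14.6,-5.1,0,-0.24],[-18.5,-5.8,0,-0.3]]]'; python3 st.py .5348 .0137 .119
cat > look.py <<'E'
from h import *
from workcell import ctrl
import sys
p,d=ctrl.camera('top');c=ctrl.camera_info('top')
im=cv2.resize(p[150:270,262:390],None,fx=5,fy=5,interpolation=cv2.INTER_CUBIC)
cv2.imwrite(sys.argv[1],np.clip(im[:,:,::-1]*1.4,0,255).astype('uint8'))
E
python3 look.py pics/a.png
```

```text
time: 5.6
tcp_pos: [0.5146, -0.0486, 0.1192]
tool_rot: [-0.08, 0.997, -0.0, -0.002]
contact_force: [-2.7, -0.5, 1.9]
finger_gap: 0.0001
gripper_force: 1.3
time: 6.1
tcp_pos: [0.5338, -0.052, 0.1191]
tool_rot: [-0.228, 0.974, -0.0, -0.002]
contact_force: [-1.4, -3.2, 1.5]
finger_gap: -0.0002
gripper_force: 1.6
t 6.1 tcp [ 0.5338 -0.052   0.1191] F [-1.4  -3.23  1.54] yaw -153.65 q [ 0.21  0.35 -0.36  0.   -0.86 -1.32]
shift mm [-30.1  58.4   0. ]
```

View pics/a.png

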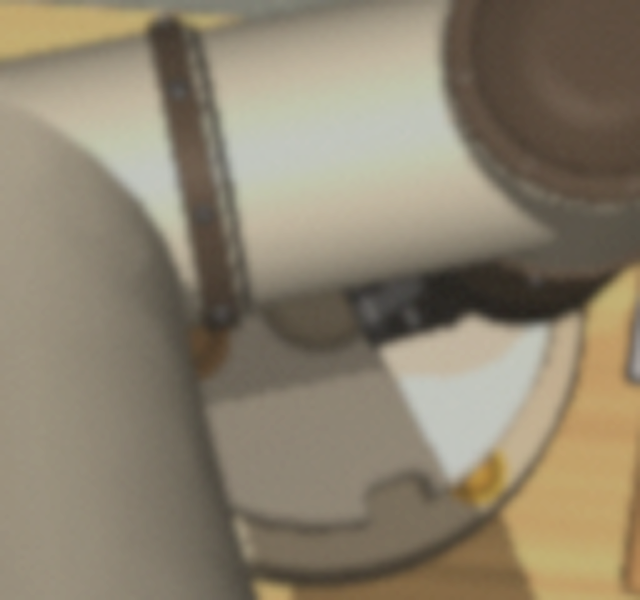

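The picture shows the notch mouth's middle at crop (403,503), with its corners near (365,520) and (445,490). The dowel is at crop (481,475), so about 0.3 rad remains.

```bash
python3 - <<'E'
from h import *
c=dict(np.load('top0.npz'))
C=np.array([.5348,.0137])
f=lambda u,v:(262+(u+.5)/5-.5,150+(v+.5)/5-.5)
for n,q,z in (('notchL',(366,522),.108),('notchR',(445,492),.108),('inner',(393,480),.108),('dowel',(483,475),.081)):
    X=ray(c,f(*q),z)[:2]-C; print(n,X.round(4),np.linalg.norm(X).round(4),np.degrees(np.arctan2(X[1],X[0])).round(1))
E
```

```text
notchL [-0.0916 -0.0195] 0.0937 -168.0
notchR [-0.0796 -0.0507] 0.0944 -147.5
inner [-0.075  -0.0302] 0.0808 -158.1
dowel [-0.0698 -0.0683] 0.0977 -135.6
```

```bash
python3 -m pendant '[[[-3.5,-1.6,0,-0.06],[-7.2,-3,0,-0.12],[-10.9,-4.1,0,-0.18],[-14.6,-5.1,0,-0.24],[-18.5,-5.8,0,-0.3]]]'; python3 st.py .5348 .0137 .119
python3 look.py pics/b.png
```

```text
time: 6.65
tcp_pos: [0.5534, -0.049, 0.119]
tool_rot: [-0.37, 0.929, -0.0, -0.001]
contact_force: [-0.0, -4.9, -0.1]
finger_gap: -0.0002
gripper_force: 1.7
t 6.65 tcp [ 0.5534 -0.049   0.119 ] F [-0.02 -4.88 -0.15] yaw -136.53 q [ 0.2   0.38 -0.32  0.   -0.88 -1.02]
shift mm [-29.6  58.3  -0. ]
```

View pics/b.png

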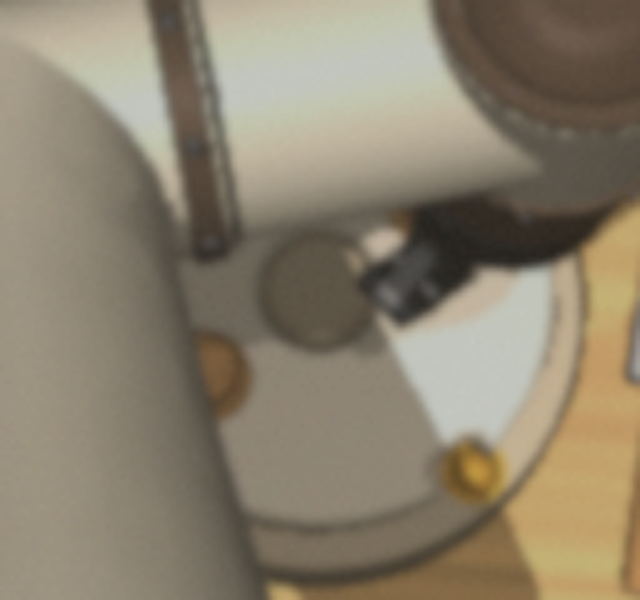

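```bash
python3 - <<'E'
from h import *
im=cv2.imread('pics/b.png')[400:540,380:560]
g=im.astype(float)
cv2.imwrite('pics/b2.png',cv2.resize(np.clip(im*1.3,0,255).astype('uint8'),None,fx=4,fy=4,interpolation=cv2.INTER_CUBIC))
E
```

```text
(no output)
```

View pics/b2.png

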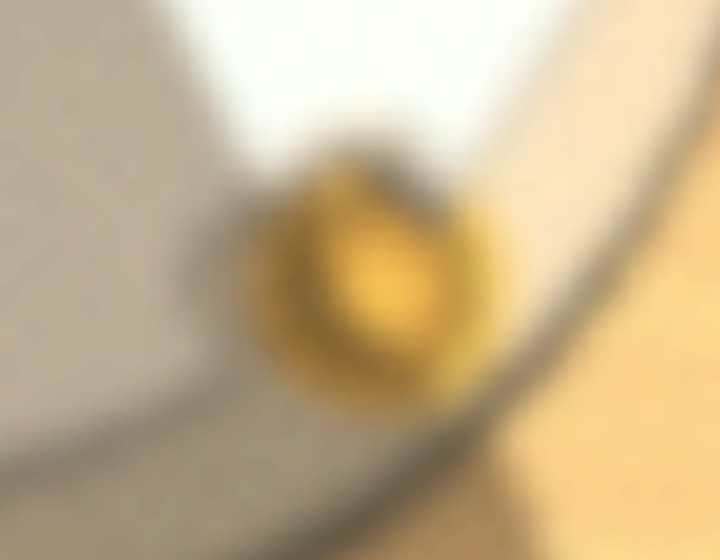

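The close-up shows the notch rim corners near (235,385) and (470,190), with the dowel centre near (365,285). The notch is now almost over the dowel, so I'll correct for parallax.

```bash
python3 - <<'E'
from h import *
c=dict(np.load('top0.npz'))
C=np.array([.5348,.0137])
f=lambda u,v:(262+(380+u/4+.5)/5-.5,150+(400+v/4+.5)/5-.5)
for n,q,z in (('L',(235,385),.108),('R',(470,190),.108),('back',(270,180),.108),('dowel',(370,285),.079)):
    X=ray(c,f(*q),z)[:2]-C; print(n,X.round(4),np.linalg.norm(X).round(4),np.degrees(np.arctan2(X[1],X[0])).round(1))
E
```

```text
L [-0.0813 -0.0483] 0.0945 -149.3
R [-0.0618 -0.0717] 0.0946 -130.7
back [-0.0609 -0.0518] 0.08 -139.6
dowel [-0.0681 -0.0642] 0.0936 -136.7
```

```bash
python3 -m pendant '[[[-1.7,-0.8,0,-0.03],[-3.5,-1.6,0,-0.06],[-3.5,-1.6,0,-0.06],[-3.5,-1.6,0,-0.06]]]'; python3 st.py .5348 .0137 .119
python3 look.py pics/c.png; python3 - <<'E'
from h import *
im=cv2.imread('pics/c.png')[400:540,380:560]
cv2.imwrite('pics/c2.png',cv2.resize(np.clip(im*1.3,0,255).astype('uint8'),None,fx=4,fy=4,interpolation=cv2.INTER_CUBIC))
E
```

```text
time: 7.1
tcp_pos: [0.5577, -0.0466, 0.1192]
tool_rot: [-0.397, 0.918, 0.0, -0.0]
contact_force: [-0.4, -2.6, -1.4]
finger_gap: 0.0004
gripper_force: 1.2
t 7.1 tcp [ 0.5577 -0.0466  0.1192] F [-0.39 -2.58 -1.41] yaw -133.17 q [ 0.21  0.38 -0.31 -0.   -0.88 -0.96]
shift mm [-28.4  58.    0.2]
```

View pics/c2.png

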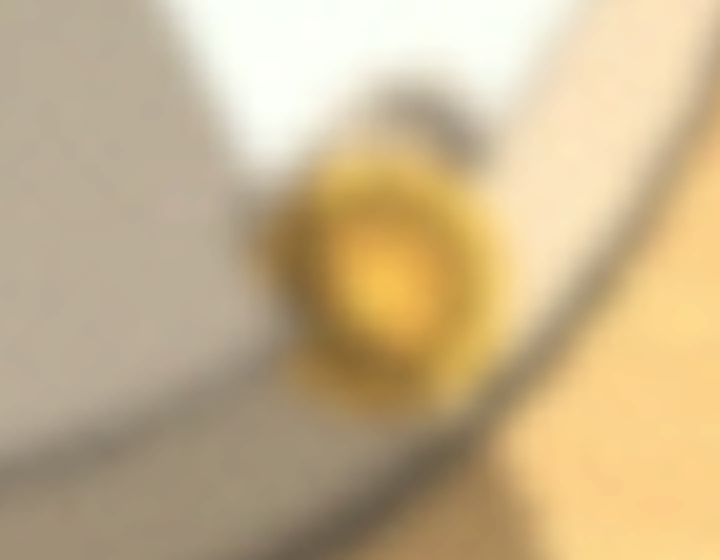

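The rim corners are now near (285,345) and (495,150), and the dowel centre is near (378,283).

```bash
python3 - <<'E'
from h import *
c=dict(np.load('top0.npz'))
C=np.array([.5348,.0137])
f=lambda u,v:(262+(380+u/4+.5)/5-.5,150+(400+v/4+.5)/5-.5)
for n,q,z in (('L',(285,345),.108),('R',(495,150),.108),('back',(330,140),.108),('dowel79',(378,283),.079),('dowel72',(378,283),.074)):
    X=ray(c,f(*q),z)[:2]-C; print(n,X.round(4),np.linalg.norm(X).round(4),np.degrees(np.arctan2(X[1],X[0])).round(1))
o=-c['R'].T@c['t'];print(o)
# brass pixel centroid
im=cv2.cvtColor(cv2.imread('pics/c2.png'),cv2.COLOR_BGR2HSV)
m=cv2.inRange(im,(10,120,90),(30,255,255));n,l,s,ce=cv2.connectedComponentsWithStats(m);i=l[283,378];print(s[i],ce[i])
E
```

```text
L [-0.0773 -0.0532] 0.0938 -145.4
R [-0.0578 -0.0742] 0.0941 -127.9
back [-0.0569 -0.0578] 0.0811 -134.5
dowel79 [-0.0679 -0.065 ] 0.094 -136.3
dowel72 [-0.0674 -0.0654] 0.0939 -135.8
[0.35313724 0.03811532 1.1182034 ]
[  269   161   233   253 45527] [390.48760076 286.38234454]
```

```bash
python3 -m pendant '[[[4,0,0,0],[8,0,0,0],[8,0,0,0],[8,0,4,0],[8,0,8,0]]]'; python3 -m pendant '[[[0,0,1,0],[0,0,2,0],[0,0,3,0],[0,0,4,0],[0,0,5,0]]]';python3 -m pendant '[[[0,0,1,0],[0,0,2,0],[0,0,3,0],[0,0,3,0]]]'; python3 st.py
```

```text
time: 7.65
tcp_pos: [0.5525, -0.0524, 0.1112]
tool_rot: [-0.398, 0.918, -0.0, 0.0]
contact_force: [-1.1, -1.0, -0.4]
finger_gap: 0.0003
gripper_force: 0.0
time: 8.15
tcp_pos: [0.5527, -0.0525, 0.1075]
tool_rot: [-0.398, 0.917, -0.0, 0.0]
contact_force: [-2.2, 1.9, 7.2]
finger_gap: 0.0001
gripper_force: 3.5
time: 8.55
tcp_pos: [0.5527, -0.0525, 0.1046]
tool_rot: [-0.398, 0.917, -0.0, 0.001]
contact_force: [-1.9, 0.8, 6.3]
finger_gap: -0.0001
gripper_force: 3.0
t 8.55 tcp [ 0.5527 -0.0525  0.1046] F [-1.92  0.85  6.28] yaw -133.11 q [ 0.2   0.39 -0.33  0.   -0.84 -0.95]
```

Sliding down at about 7 N, so I'll keep pressing.

```bash
python3 -m pendant '[[[0,0,1,0],[0,0,2,0],[0,0,3,0],[0,0,4,0],[0,0,5,0]]]';python3 -m pendant '[[[0,0,1,0],[0,0,2,0],[0,0,3,0],[0,0,4,0]]]'; python3 -m pendant '[[[0,0,0.5,0],[0,0,1,0],[0,0,1.5,0],[0,0,2,0]]]'; python3 st.py
```

```text
time: 9.05
tcp_pos: [0.5528, -0.0525, 0.0997]
tool_rot: [-0.398, 0.917, -0.0, 0.001]
contact_force: [-1.8, 1.4, 7.4]
finger_gap: 0.0
gripper_force: 3.5
time: 9.45
tcp_pos: [0.553, -0.0524, 0.096]
tool_rot: [-0.398, 0.917, -0.0, 0.001]
contact_force: [-4.1, 2.7, 11.7]
finger_gap: -0.0001
gripper_force: 5.9
time: 9.85
tcp_pos: [0.5544, -0.0522, 0.096]
tool_rot: [-0.399, 0.917, -0.001, 0.002]
contact_force: [-4.2, 2.4, 17.9]
finger_gap: 0.0002
gripper_force: 9.0
t 9.85 tcp [ 0.5544 -0.0522  0.096 ] F [-4.23  2.41 17.86] yaw -133.03 q [ 0.2   0.4  -0.34  0.   -0.82 -0.95]
```

It has bottomed out at 0.096 m with the force rising. I'll lift off and check.

```bash
python3 -m pendant '[[[0,0,-3,0],[0,0,-10,0],[0,0,-30,0],[0,0,-60,0],[0,0,-100,0]]]'; python3 -m pendant '[[[40,0,-30,0],[40,0,-60,0],[40,0,-60,0]]]' ; python3 look.py pics/d.png; python3 - <<'E'
from h import *
from workcell import ctrl
c=ctrl.camera_info('top');p,d=ctrl.camera('top')
# heights on face in the mould region
K,D,R,t=c['K'],c['distortion'],c['R'],c['t']
v,u=np.mgrid[155:268,265:388];z=d[v,u].ravel()
n=cv2.undistortPoints(np.c_[u.ravel(),v.ravel()].astype(float)[:,None],K,D)[:,0]
X=(np.c_[n*z[:,None],z]-t)@R
r=np.hypot(X[:,0]-.5348,X[:,1]-.0137);a=np.degrees(np.arctan2(X[:,1]-.0137,X[:,0]-.5348))
for lo in range(-180,180,45):
    s=(r>75)&(r<90)&(a>lo)&(a<lo+45)&(X[:,2]<.13);print(lo,s.sum(),np.median(X[s,2]).round(4) if s.any() else None)
E
```

```text
time: 10.35
tcp_pos: [0.551, -0.0528, 0.1916]
tool_rot: [-0.397, 0.918, 0.001, -0.002]
contact_force: [-0.4, 0.1, 0.7]
finger_gap: -0.0001
gripper_force: 0.0
time: 10.65
tcp_pos: [0.5268, -0.0826, 0.2574]
tool_rot: [-0.397, 0.918, -0.002, 0.005]
contact_force: [-0.0, 0.6, 0.4]
finger_gap: 0.0001
gripper_force: 0.0
-180 0 None
-135 0 None
-90 0 None
-45 0 None
0 0 None
45 0 None
90 0 None
135 0 None
```

View pics/d.png

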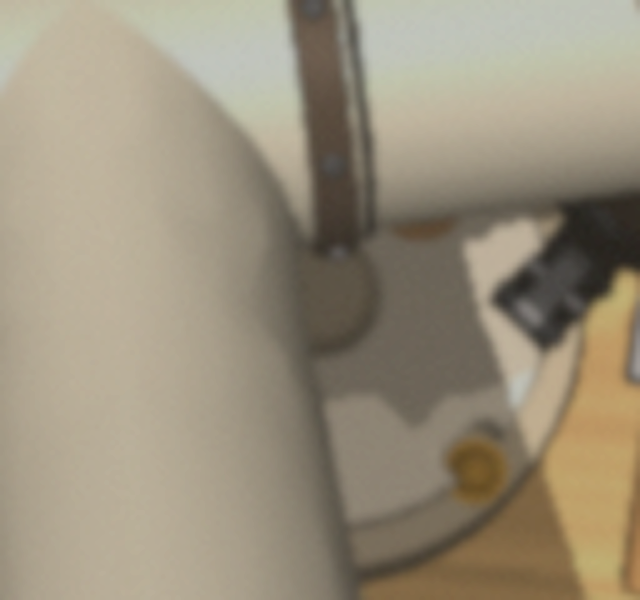

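The dowel (478,470) sits inside the notch. I'll check the cover's height once from the side camera's depth.

```bash
python3 - <<'E'
from h import *
from workcell import ctrl
for nm in('side','top'):
    c=ctrl.camera_info(nm);p,d=ctrl.camera(nm)
    d0=np.load(nm+'0.npz')['d'];print(nm,d.shape,(d>0).mean(),d.max())
    for k,dd in(('before',d0),('now',d)):
        v,u=np.mgrid[0:400,0:640];v,u,z=v[dd>0],u[dd>0],dd[dd>0]
        n=cv2.undistortPoints(np.c_[u,v].astype(float)[:,None],c['K'],c['distortion'])[:,0]
        X=(np.c_[n*z[:,None],z]-c['t'])@c['R']
        r=np.hypot(X[:,0]-.5348,X[:,1]-.0137)
        s=(r>28)&(r<90)&(X[:,2]<.125)&(X[:,2]>.085);print(k,s.sum(),np.median(X[s,2]).round(4))
E
```

```text
side (400, 640) 0.995984375 2.7763562
before 0 nan
now 0 nan
top (400, 640) 0.995640625 2.0975237
before 0 nan
now 0 nan
  return _methods._mean(a, axis=axis, dtype=dtype,
  ret = ret.dtype.type(ret / rcount)
```

```bash
python3 - <<'E'
from h import *
for nm,q in(('side',[(340,200),(300,190),(345,235),(200,250)]),('top',[(325,235),(350,200),(200,250)])):
    c=dict(np.load(nm+'0.npz'))
    for u,v in q:
        z=c['d'][v,u];n=cv2.undistortPoints(np.array([[[u,v]]],float),c['K'],c['distortion'])[0,0]
        print(nm,u,v,z,(c['R'].T@(np.r_[n*z,z]-c['t'])).round(4))
E
```

```text
side 340 200 0.6937647 [0.5947 0.01   0.108 ]
side 300 190 0.7104686 [0.5495 0.0735 0.1072]
side 345 235 0.6399124 [ 0.5524 -0.0576  0.1104]
side 200 250 0.7459489 [0.3506 0.1368 0.0027]
top 325 235 1.0174725 [0.4809 0.0136 0.1064]
top 350 200 1.0299867 [ 0.5519 -0.0364  0.1081]
top 200 250 1.1001676 [0.4574 0.2814 0.0154]
```

```bash
python3 - <<'E'
from h import *
from workcell import ctrl
for nm,q in(('side',[(340,202),(300,190),(280,235),(350,225),(345,245),(275,215)]),('top',[(340,235),(335,243),(345,222)])):
    c=ctrl.camera_info(nm);p,d=ctrl.camera(nm)
    for u,v in q:
        z=d[v,u];n=cv2.undistortPoints(np.array([[[u,v]]],float),c['K'],c['distortion'])[0,0]
        print(nm,u,v,(c['R'].T@(np.r_[n*z,z]-c['t'])).round(4))
E
python3 st.py
```

```text
side 340 202 [0.5976 0.013  0.0974]
side 300 190 [0.5533 0.0796 0.0992]
side 280 235 [0.468  0.0152 0.0965]
side 350 225 [ 0.5776 -0.0409  0.1006]
side 345 245 [ 0.5456 -0.0673  0.098 ]
side 275 215 [0.4817 0.053  0.1032]
top 340 235 [ 0.4825 -0.0168  0.0958]
top 335 243 [ 0.4664 -0.0068  0.0946]
top 345 222 [ 0.509  -0.0269  0.0956]
t 10.95 tcp [ 0.5245 -0.0816  0.2508] F [ 0.71 -0.23 -0.42] yaw -133.13 q [ 0.15  0.21 -0.19 -0.   -1.17 -0.9 ]
```

The cover's face reads about 0.096 m, which is home. The arm is clear of everything.

```bash
python3 -c "
from workcell import ctrl
print(ctrl.finish_job())"
```

```text
the job is handed in; nothing more can be done
None
```

I turned the cover about 90° anticlockwise by pushing knob_a until the notch stood over the dowel, then pressed it home: its face measures about 0.096 m, the seated height. The job was handed in at about 11 s with the arm clear; no verdict came back, and I did not re-measure the bowl, jar and brush.

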